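# Change the polishing machine's gear through its H-gate

## Robot

A 6-joint arm with a two-finger parallel gripper is mounted at the origin on the work surface. World frame = base frame: x ahead of the robot, y to its left, z up, the work surface at z = 0. Lengths are in mm, angles in rad, forces in N, time in s.
With the tool pointing down it reaches from about 275 to 1000 mm from the base axis. Payload 8.4 kg.
Tool frame: the origin (TCP) lies midway between the tips of the shut fingers; the grasp point (between the pads) lies 19 mm behind it; z points along the fingers, y is the line along which they close (so a half turn about z gives the same grasp; the last joint's range is limited). The gripper opens to 85 mm and grips with 20 to 120 N. Pads are 22 mm wide; open, the fingers measure 114 mm over their backs; the gripper's body (76 mm by 85 mm) begins 54 mm behind the grasp point. The pads swing forward as they close: fully open they stand 13 mm farther back than shut.
Start: joints at [-1.257, 0.353, 1.633, -0, 1.155, -0.002], TCP at [194.109, -594.096, 231.281] pointing down, gripper open.
Joint ranges: [-2.63, 2.63], [-0.92, 2.1], [0.06, 2.66], [-1.3, 4.44], [0, 2.69], [-3.02, 3.02]. Speed limits (rad/s): [2.22, 2.22, 2.79, 3.14, 3.14, 3.14].

## Interface

Orientations are given as [roll, pitch, yaw] about the fixed x, y, z axes, in that order (R = Rz(yaw) Ry(pitch) Rx(roll)).
In Python, from rig import * gives the robot as it stands.
- The arm moves only by the shell command python3 -m jog 'ROWS' [FORCE]. ROWS is JSON, a list of rows, each an object of numbers: "x", "y", "z": the shift along the tool's x, y, z in cm; "spin": the turn about the tool's z in rad; "grip": the closure, from 0 (fully open) to 1 (shut). In form: [{"x": .., "y": .., "z": .., "spin": .., "grip": ..}, ...]. A call has 1 to 20 rows; each row shifts and turns the commanded pose from where the row before left it, along the tool's axes as they then stand; what a row does not reach is not made up. A row lasts 1/12 s, in which the tool goes at most 41.7 mm and 7.16 degrees, less where a joint would pass 70% of its speed; a pose out of reach is approached as far as the arm can. A call with a gripper value outside its range is refused whole. The fingers move at their own pace and stop on an object; FORCE is the grip in N (left out, the last holds). Time passes only in rows, so rows that do not move let the fingers close. It gives the time, the measured TCP pose, the force, the opening and the grip force at its end, in the units of the state.
- sense(): the state, without advancing time (a new reading comes with each control period).
- grab_frame(name): name is "side" or "top"; returns a dict with "pixels" (400x640x3 uint8, blue, green, red), "camera_matrix" (3x3 intrinsics, pixels), "k1" (the pictures are not rectified: a ray, as slopes to the right and down, at radius r is drawn at 1 + k1 r^2 times it, then the intrinsics apply), "rvec" (rotation vector, rad) and "tvec" (3), from world to camera coordinates, as OpenCV has them. Camera axes: x right, y down, z forward; pixel columns grow to the right and rows downward; lengths in mm; the calibration is good to about 2 mm. A picture is of the moment at which its call begins. There is no depth.
- sign_off(): hands the job in; it is judged then, once.
The state is a dict: "clock": time; "qpos": joint angles; "qvel": joint speeds; "joint_efforts": joint torques, N m; "eef_pos": TCP position; "tcp_rot": TCP orientation; "contact_force": force on the tool from outside, world axes, zero at the start; "wrist_torque": the same for the moment, N m; "opening": opening from 0.0 (shut) to 1.0 (fully open); "grasp_force": force on a finger pad.
Only numpy, scipy, OpenCV 4.12 (cv2) and the standard library are available. Lean on these libraries where they do the work, as an engineer would, in place of code of your own. Each camera call takes 0.05 s, during which the arm holds its last target. There are 200 camera calls.

## Task

The bench polishing machine is in the wrong gear: its ball-topped gear lever stands in the near slot on the motor side of the H-gate. With your fingertips push the lever out of that slot into the cross channel, across to the mop side, and then away from you into the far slot on the mop side until it is fully home, and let go of it. Only push it: do not take the lever between the fingers, and leave the tools and supplies lying on and around the machine where they are.

Things in the scene. Friction and masses are not known exactly. Their poses are not given: they have to be found in the camera images.
- polisher: bench polishing machine, fixed, 550 mm long: finned motor at its -y end, gearbox 200 x 190 mm in the middle (top 158 mm above the table), spindle with 144 mm cloth mop under a sheet hood at its +y end; nothing but the lever rises above 195 mm. Origin on the table under the gate's centre; x points to its far side, away from the robot, y from motor to mop, z up. Turned by up to 0.4 rad
- gate (a point): centre of the H-gate, on top of the steel gate plate (120 x 84 mm, 174 mm above the table, on the gearbox); axes as the machine's. The H: two slots along x, 18 mm wide, 36 mm apart, one on the motor side (-y), one on the mop side (+y), joined in the middle by a cross channel along y, 20 mm wide. Hence four ends: near (-x) and far (+x), motor side and mop side
- knob (a point): centre of the black ball knob, 34 mm in diameter, on the gear lever's 12 mm steel shaft. The lever swings about a point 50 mm above the table under the gate's centre, 190 mm from the knob. The knob's offset from the gate's centre in the machine's axes: x = 190 mm * sin(shift), y = 190 mm * cos(shift) * sin(select); so +-47 mm along x, +-28 mm along y. Height above the table 240 mm upright, 232 at the ends. Its z axis runs up the lever
- shift (a joint): lever angle along the slots, rad: -0.25 home in a near slot (stop), 0 in the middle of the cross channel, +0.25 home in a far slot (stop). Starts in the near slot, between -0.25 and -0.13. About 5 N at the knob moves it; it stays where it is left. The lever goes across only while this is within 0.03 of 0 (6 mm at the knob); the gate's corners are rounded by 4 mm and lead it in
- select (a joint): lever angle across, rad: -0.15 in line with the motor side's slots (stop), +0.15 in line with the mop side's slots (stop). Starts at the motor side. About 5 N at the knob moves it; it stays where it is left. The lever enters a slot only when this is within 0.025 of a stop (a little more thanks to the rounded corners)
- spanner: steel open-ended spindle spanner, 150 mm long, lying in the tray on the gearbox top, on the mop side of the gate; origin at the middle of its underside. A bystander
- compound_bar: bar of polishing compound, 75 x 26 x 24 mm, lying in the tray on the gearbox top, on the motor side of the gate, its top about 182 mm above the table; origin at the middle of its underside. A bystander
- t_driver: T-handled driver with grey handle, 145 mm long, 105 mm across the handle, 24 mm high, lying on the table behind the motor; origin under the handle's middle. A bystander
- awl: straight grey-handled instrument, 220 mm long, 26 mm high, lying on the table along the near side of the machine; origin on its underside, 85 mm from the end of the handle. A bystander
- spare_mop: spare cloth mop, a flat disc 110 mm across and 24 mm high with a 16 mm hole, lying on the table behind the machine; origin at the centre of its underside. A bystander
- paste_tin: closed metal tin, 72 mm across, 50 mm high, standing on the table behind the machine; origin at the centre of its underside. A bystander
- oil_bottle: small white bottle, 48 mm across, 130 mm high, standing on the table beyond the mop's end of the machine; origin at the centre of its underside. A bystander

How it is judged:
By the outcome, as a careful person would: the job done as asked, in the order asked, and still so for the second after the job is handed in, with the robot touching nothing.
It also fails if it takes over 72 s, if anything falls off the work surface, if the arm or the gripper's body presses on something with over 40 N, if the wrist force passes 120 N, or if a joint passes its speed limit or range.

## Working session

There is one attempt and no reset: what is moved stays moved. The work goes in short steps, Python scripts to look and compute and a shell command to move; the robot and the scene stay as the last step left them, time stands still between calls to the robot, and variables do not carry over. Pictures are saved under pics/ and viewed, at most 10 in all, crops included, and the job is handed in when it is done.

```bash
mkdir -p pics
cat > h.py <<'E'
from rig import *
import numpy as np, cv2
def cam(f):
    return f["camera_matrix"],np.array([f["k1"],0,0,0,0.]),np.array(f["rvec"],float),np.array(f["tvec"],float)
def ray(f,u,v):
    K,d,r,t=cam(f); n=cv2.undistortPoints(np.array([[[u,v]]],float),np.array(K,float),d)[0,0]
    R=cv2.Rodrigues(r)[0]; return -R.T@t.ravel(), R.T@np.array([n[0],n[1],1])
def at_z(f,u,v,z):
    c,d=ray(f,u,v); return c+d*(z-c[2])/d[2]
def tri(r1,r2):
    (c1,d1),(c2,d2)=r1,r2
    s=np.linalg.lstsq(np.c_[d1,-d2],c2-c1,rcond=None)[0]
    a,b=c1+s[0]*d1,c2+s[1]*d2; return (a+b)/2,np.linalg.norm(a-b)
def proj(f,p):
    K,d,r,t=cam(f); return cv2.projectPoints(np.array(p,float).reshape(-1,1,3),r,t,np.array(K,float),d)[0].reshape(-1,2)
E
python3 - <<'E'
from h import *
import pickle
for n in("top","side"):
    f=grab_frame(n); pickle.dump(f,open(n+".pkl","wb")); cv2.imwrite(f"pics/{n}0.png",f["pixels"])
    c,d=ray(f,320,200); print(n,c,d,f["camera_matrix"],f["k1"])
print(sense())
E
```

```text
top [ 419.29029374   85.07202736 1219.5758331 ] [ 0.16595162 -0.01169931 -0.98613509] [[430.36849423   0.         321.83989042]
 [  0.         430.36849423 195.26690752]
 [  0.           0.           1.        ]] -0.08401391550017243
side [ 652.37972857 1006.93213686  942.87868289] [-0.05347146 -0.75641192 -0.65232172] [[492.69818449   0.         310.07499639]
 [  0.         492.69818449 194.25552096]
 [  0.           0.           1.        ]] -0.14851731007618008
{'clock': 0.1, 'qpos': array([-1.25740836e+00,  3.53598932e-01,  1.63403782e+00,  7.90706264e-06,
        1.15520038e+00, -2.42648916e-03]), 'qvel': array([ 2.29013601e-03,  2.76574486e-04, -2.24678450e-04,  2.62600460e-04,
        1.42312567e-03, -7.80829429e-05]), 'joint_efforts': array([-3.14058261e-04, -6.06358409e+01, -3.42819142e+01, -3.90325783e-05,
        3.81990918e-03, -8.24414457e-06]), 'eef_pos': array([ 193.97766689, -593.69869982,  230.63362605]), 'tcp_rot': array([-3.14034820e+00, -1.02496769e-05,  3.15811248e-01]), 'contact_force': array([ 0.34654746, -0.89005654, -0.01353171]), 'wrist_torque': array([-0.02340164,  0.01307064,  0.04258772]), 'grasp_force': 0.0, 'opening': 1.002688905403219}
```

View pics/top0.png

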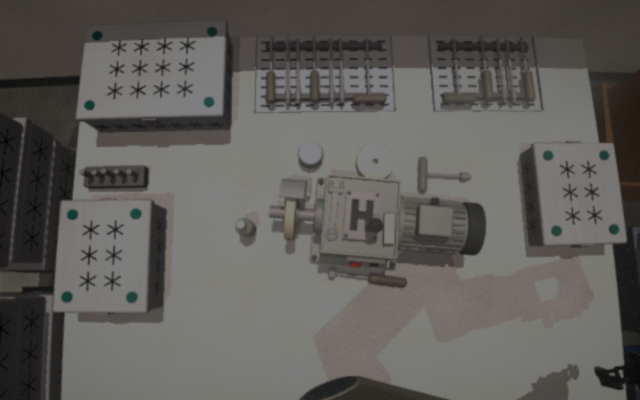

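View pics/side0.png

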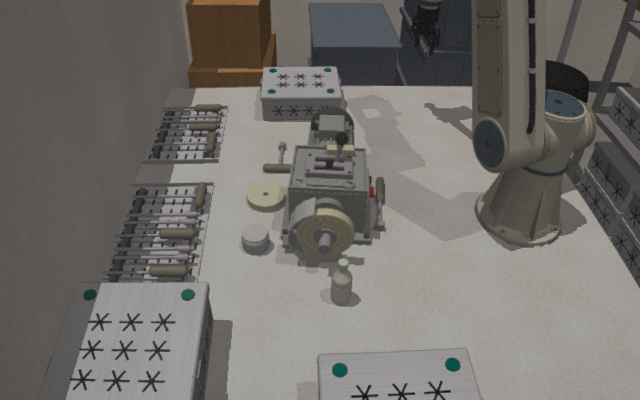

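The top view shows the machine with the H near (361,214) and the knob near (374,226). The side view shows the knob near (341,139). I'll zoom in on both.

Run:
```python
import pickle,cv2,numpy as np
a=pickle.load(open("top.pkl","rb"))["pixels"][170:270,300:420]; b=pickle.load(open("side.pkl","rb"))["pixels"][120:220,275:395]
def up(i): return cv2.convertScaleAbs(cv2.resize(i,None,fx=5,fy=5,interpolation=cv2.INTER_CUBIC),alpha=1.6)
cv2.imwrite("pics/a.png",up(a));cv2.imwrite("pics/b.png",up(b))
```

```text
(no output)
```

View pics/a.png

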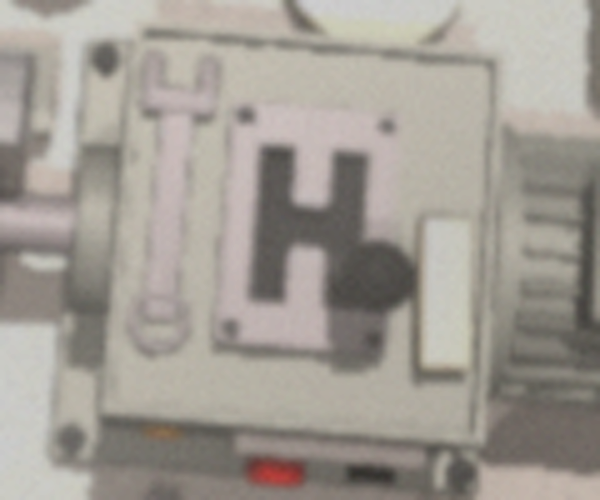

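View pics/b.png

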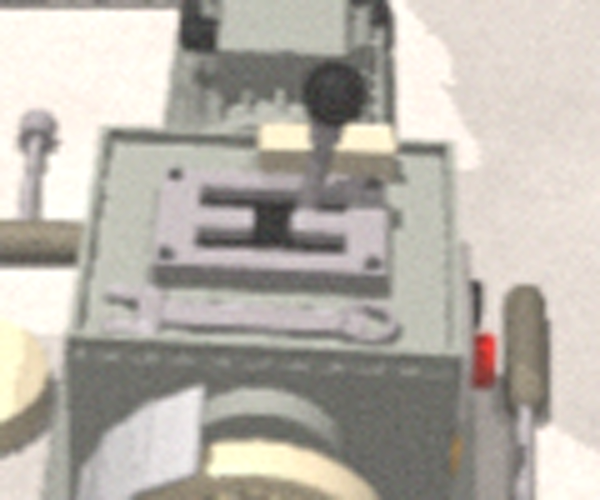

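Run:
```python
from h import *
import pickle
T=pickle.load(open("top.pkl","rb"));S=pickle.load(open("side.pkl","rb"))
t=lambda u,v:(300+(u-2)/5,170+(v-2)/5); s=lambda u,v:(275+(u-2)/5,120+(v-2)/5)
pt=[(246,114),(387,125),(229,327),(371,340)]  # far-mop, far-motor, near-mop, near-motor
ps=[(176,174-0),(0,0),(372,262),(370,184)]
P=[at_z(T,*t(*p),174) for p in pt]; print(np.round(P,1))
Q=[at_z(S,*s(*p),174) for p in [(168,253),(176,174),(372,262),(370,184)]];print(np.round(Q,1))
for P_ in(P,Q):
    g=np.mean(P_,0); xa=P_[0]-P_[2]+P_[1]-P_[3]; ya=P_[0]-P_[1]+P_[2]-P_[3]
    print("gate",g,"yaw",np.arctan2(xa[1],xa[0]),np.arctan2(-ya[0],ya[1]))
k,e=tri(ray(T,*t(375,274)),ray(S,*s(333,93)));print("knob",k,e)
g=(np.mean(P,0)+np.mean(Q,0))/2
for yaw in(-.1,-.06):
    c,s_=np.cos(yaw),np.sin(yaw);d=k-g;print(c*d[0]+s_*d[1],-s_*d[0]+c*d[1])
```

```text
[[613.3   1.1 174. ]
 [606.8 -68.7 174. ]
 [508.   12.2 174. ]
 [500.5 -56.8 174. ]]
[[613.7  -2.9 174. ]
 [607.  -72.8 174. ]
 [509.1   7.2 174. ]
 [503.5 -61.3 174. ]]
gate [557.16754242 -28.05249056 174.        ] yaw -0.10844533093258882 -0.10043486111929878
gate [558.33055373 -32.44997533 174.        ] yaw -0.10341921496557255 -0.08834694983025698
knob [526.57308987 -51.13312963 239.09911074] 1.7225573329681299
-28.935497178921132 -23.88997661100512
-29.86769612587478 -22.713755911300293
```

Both views agree: the gate is near (557.7, -29), yaw is about -0.10, and the knob is near (526.5, -52, 239), about 29 mm on the near side as expected. I'll shut the fingers, align the tool with the machine and go near it at a safe height.

```bash
python3 -m jog '[{"spin":0.104,"z":-1,"grip":1},{"spin":0.104,"z":-1,"grip":1},{"spin":0.104,"z":-1,"grip":1},{"spin":0.104,"z":-1,"grip":1},{"z":-1,"grip":1},{"x":1.2,"y":-2,"grip":1},{"x":1.5,"y":-3.5,"grip":1},{"x":1.5,"y":-3.8,"grip":1},{"x":1.5,"y":-3.8,"grip":1},{"x":1.5,"y":-3.8,"grip":1},{"x":1.5,"y":-3.8,"grip":1},{"x":1.5,"y":-3.8,"grip":1},{"x":1.5,"y":-3.8,"grip":1},{"x":1.5,"y":-3.8,"grip":1},{"x":1.5,"y":-3.8,"grip":1},{"x":1.5,"y":-3.8,"grip":1},{"x":1.5,"y":-3.8,"grip":1},{"x":1.5,"y":-3.8,"grip":1},{"x":1.5,"y":-3.8,"grip":1},{"grip":1}]'
python3 - <<'E'
from h import *
s=sense();print(s)
E
```

```text
{'clock': 0.1, 'qpos': array([-1.25740836e+00,  3.53598932e-01,  1.63403782e+00,  7.90706264e-06,
        1.15520038e+00, -2.42648916e-03]), 'qvel': array([ 2.29013601e-03,  2.76574486e-04, -2.24678450e-04,  2.62600460e-04,
        1.42312567e-03, -7.80829429e-05]), 'joint_efforts': array([-3.14058261e-04, -6.06358409e+01, -3.42819142e+01, -3.90325783e-05,
        3.81990918e-03, -8.24414457e-06]), 'eef_pos': array([ 193.97766689, -593.69869982,  230.63362605]), 'tcp_rot': array([-3.14034820e+00, -1.02496769e-05,  3.15811248e-01]), 'contact_force': array([ 0.34654746, -0.89005654, -0.01353171]), 'wrist_torque': array([-0.02340164,  0.01307064,  0.04258772]), 'grasp_force': 0.0, 'opening': 1.002688905403219}schema error: expected keys x, y, z, spin, grip
```

Every row needs all five keys.

```bash
python3 -m jog '[{"x":0,"y":0,"z":-1,"spin":0.104,"grip":1},{"x":0,"y":0,"z":-1,"spin":0.104,"grip":1},{"x":0,"y":0,"z":-1,"spin":0.104,"grip":1},{"x":0,"y":0,"z":-1,"spin":0.104,"grip":1},{"x":0,"y":0,"z":-1,"spin":0,"grip":1},{"x":1.2,"y":-2,"z":0,"spin":0,"grip":1},{"x":1.5,"y":-3.5,"z":0,"spin":0,"grip":1},{"x":1.5,"y":-3.8,"z":0,"spin":0,"grip":1},{"x":1.5,"y":-3.8,"z":0,"spin":0,"grip":1},{"x":1.5,"y":-3.8,"z":0,"spin":0,"grip":1},{"x":1.5,"y":-3.8,"z":0,"spin":0,"grip":1},{"x":1.5,"y":-3.8,"z":0,"spin":0,"grip":1},{"x":1.5,"y":-3.8,"z":0,"spin":0,"grip":1},{"x":1.5,"y":-3.8,"z":0,"spin":0,"grip":1},{"x":1.5,"y":-3.8,"z":0,"spin":0,"grip":1},{"x":1.5,"y":-3.8,"z":0,"spin":0,"grip":1},{"x":1.5,"y":-3.8,"z":0,"spin":0,"grip":1},{"x":1.5,"y":-3.8,"z":0,"spin":0,"grip":1},{"x":1.5,"y":-3.8,"z":0,"spin":0,"grip":1},{"x":0,"y":0,"z":0,"spin":0,"grip":1}]'
```

```text
clock: 1.77
eef_pos: [453.7, -100.8, 281.5]
tcp_rot: [-3.139, -0.001, -0.092]
contact_force: [0.1, -0.4, 0.9]
opening: -0.003
grasp_force: 0.0
```

```bash
python3 -m jog '[{"x":1.2,"y":-2.7,"z":0,"spin":0,"grip":1},{"x":1.2,"y":-2.7,"z":0,"spin":0,"grip":1},{"x":0,"y":0,"z":2,"spin":0,"grip":1},{"x":0,"y":0,"z":2,"spin":0,"grip":1},{"x":0,"y":0,"z":1.9,"spin":0,"grip":1},{"x":0,"y":0,"z":0,"spin":0,"grip":1}]'
python3 - <<'E'
from h import *
s=[]
for n in("top","side"):
    f=grab_frame(n);c=(340,210) if n=="top" else (340,150)
    print(n,proj(f,[sense()["eef_pos"]]))
    i=f["pixels"][c[1]-50:c[1]+50,c[0]-40:c[0]+40]
    if n=="top": i=f["pixels"][175:275,320:400]
    s.append(cv2.resize(i,None,fx=5,fy=5,interpolation=cv2.INTER_CUBIC))
cv2.imwrite("pics/c.png",cv2.convertScaleAbs(np.hstack(s),alpha=1.6))
E
```

```text
clock: 2.27
eef_pos: [478.2, -54.8, 219.1]
tcp_rot: [-3.142, 0.006, -0.097]
contact_force: [-1.0, 1.2, -0.6]
opening: 0.002
grasp_force: 0.0
top [[376.00960575 245.24786084]]
side [[358.81857769 142.62592673]]
```

View pics/c.png

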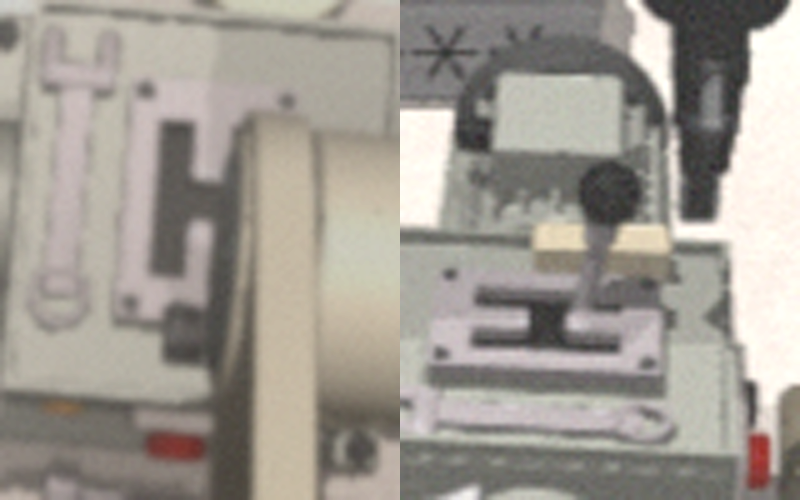

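The crop shows the fingertip at side pixel (359.6,144), which matches its projection, and the knob about 17 px to its left at (342,138). I'll write a template-based knob tracker that solves for shift and select from the side view, then advance to contact.

```bash
cat >> h.py <<'E'
import pickle
from scipy.optimize import least_squares
G=np.array([558.3,-32.4]);YAW=-.097
M=np.array([[np.cos(YAW),-np.sin(YAW)],[np.sin(YAW),np.cos(YAW)]])
def knobw(q):
    o=190*np.array([np.sin(q[0]),np.cos(q[0])*np.sin(q[1])])
    return np.r_[G+M@o,50+190*np.cos(q[0])*np.cos(q[1])]
def look():
    f0=pickle.load(open("side.pkl","rb")); f=grab_frame("side")
    t=f0["pixels"][131:148,333:350]  # knob centre (341.2,138.2)
    up=lambda i:cv2.resize(i,None,fx=4,fy=4,interpolation=cv2.INTER_CUBIC)
    m=np.zeros((68,68),np.uint8);cv2.circle(m,(34,30),29,1,-1)
    w=up(f["pixels"][100:180,295:365]); r=cv2.matchTemplate(w,up(t),cv2.TM_SQDIFF,mask=cv2.merge([m]*3))
    _,_,l,_=cv2.minMaxLoc(r); l=cv2.minMaxLoc(r)[2]
    px=np.array([341.2-333+295+l[0]/4,138.2-131+100+l[1]/4])
    q=least_squares(lambda q:proj(f,[knobw(q)])[0]-px,[-.1,0]).x
    s=sense();tcp=M.T@(s["eef_pos"][:2]-G)
    print("px",px,"q",q.round(3),"knob off",(M.T@(knobw(q)[:2]-G)).round(1),"tcp off",tcp.round(1),"F",(M.T@s["contact_force"][:2]).round(1),"t",s["clock"])
    return f
E
python3 -c "from h import *; look()"
python3 -m jog '[{"x":0.5,"y":-0.4,"z":0,"spin":0,"grip":1},{"x":0.8,"y":0,"z":0,"spin":0,"grip":1},{"x":0.6,"y":0,"z":0,"spin":0,"grip":1},{"x":0.5,"y":0,"z":0,"spin":0,"grip":1},{"x":0.3,"y":0,"z":0,"spin":0,"grip":1},{"x":0,"y":0,"z":0,"spin":0,"grip":1},{"x":0,"y":0,"z":0,"spin":0,"grip":1}]'
python3 -c "from h import *; look()"
```

```text
px [341.2 138.2] q [-0.153 -0.144] knob off [-29.  -26.9] tcp off [-75.  -30.3] F [-0.2 -0.6] t 2.4167
clock: 3.0
eef_pos: [507.6, -53.8, 222.3]
tcp_rot: [-3.142, 0.001, -0.1]
contact_force: [-3.8, 0.9, 2.5]
opening: 0.001
grasp_force: 2.0
px [338.45 137.95] q [-0.115 -0.137] knob off [-21.9 -25.8] tcp off [-48.5 -26.1] F [-3.6  1. ] t 3.05
```

The tracker agrees with the joint model (select about -0.144 against the -0.15 stop). The lever is moving and needs about 20 mm more.

```bash
python3 -m jog '[{"x":0.5,"y":0,"z":0,"spin":0,"grip":1},{"x":0.5,"y":0,"z":0,"spin":0,"grip":1},{"x":0.4,"y":0,"z":0,"spin":0,"grip":1},{"x":0.2,"y":0,"z":0,"spin":0,"grip":1},{"x":0,"y":0,"z":0,"spin":0,"grip":1},{"x":0,"y":0,"z":0,"spin":0,"grip":1}]'
python3 -c "from h import *; look()"
```

```text
clock: 3.55
eef_pos: [523.5, -55.4, 222.2]
tcp_rot: [-3.142, 0.0, -0.1]
contact_force: [-3.8, 1.6, 2.4]
opening: -0.002
grasp_force: 1.9
px [332.45 137.2 ] q [-0.033 -0.14 ] knob off [ -6.3 -26.5] tcp off [-32.4 -26.2] F [-4.1  0.3] t 3.6
```

```bash
python3 -m jog '[{"x":0.3,"y":0,"z":0,"spin":0,"grip":1},{"x":0.25,"y":0,"z":0,"spin":0,"grip":1},{"x":0,"y":0,"z":0,"spin":0,"grip":1},{"x":0,"y":0,"z":0,"spin":0,"grip":1}]'
python3 -c "from h import *; look()"
```

```text
clock: 3.93
eef_pos: [529.2, -55.9, 222.3]
tcp_rot: [-3.142, -0.0, -0.1]
contact_force: [-4.1, -0.3, 3.3]
opening: -0.004
grasp_force: 2.0
px [330.2 137.2] q [-0.002 -0.136] knob off [ -0.5 -25.7] tcp off [-26.7 -26.2] F [-3.6 -1.2] t 3.9833
```

Shift is now about 0. I'll go round to the motor side and push across.

```bash
python3 -m jog '[{"x":-1,"y":0,"z":0,"spin":0,"grip":1},{"x":-1.5,"y":1,"z":0,"spin":0,"grip":1},{"x":0,"y":1.8,"z":0,"spin":0,"grip":1},{"x":0,"y":1.9,"z":0,"spin":0,"grip":1},{"x":1.5,"y":0,"z":0,"spin":0,"grip":1},{"x":2.2,"y":0,"z":0,"spin":0,"grip":1},{"x":1.4,"y":0,"z":0,"spin":0,"grip":1},{"x":0,"y":-0.6,"z":0,"spin":0,"grip":1},{"x":0,"y":-0.5,"z":0,"spin":0,"grip":1},{"x":0,"y":-0.4,"z":0,"spin":0,"grip":1},{"x":0,"y":-0.4,"z":0,"spin":0,"grip":1},{"x":0,"y":0,"z":0,"spin":0,"grip":1},{"x":0,"y":0,"z":0,"spin":0,"grip":1}]'
python3 -c "from h import *; look()"
```

```text
clock: 5.07
eef_pos: [551.7, -85.9, 222.5]
tcp_rot: [-3.142, -0.0, -0.1]
contact_force: [0.0, -0.1, 0.3]
opening: 0.002
grasp_force: 0.1
px [330.2 137.2] q [-0.002 -0.136] knob off [ -0.5 -25.7] tcp off [ -1.2 -54. ] F [-0.8 -0.3] t 5.1167
```

```bash
python3 -m jog '[{"x":0,"y":-0.4,"z":0,"spin":0,"grip":1},{"x":0,"y":-0.4,"z":0,"spin":0,"grip":1},{"x":0,"y":-0.4,"z":0,"spin":0,"grip":1},{"x":0,"y":-0.4,"z":0,"spin":0,"grip":1},{"x":0,"y":-0.4,"z":0,"spin":0,"grip":1},{"x":0,"y":0,"z":0,"spin":0,"grip":1},{"x":0,"y":0,"z":0,"spin":0,"grip":1}]'
python3 -c "from h import *; look()"
```

```text
clock: 5.7
eef_pos: [554.4, -66.5, 222.5]
tcp_rot: [3.141, -0.001, -0.1]
contact_force: [0.1, -3.0, 1.3]
opening: 0.0
grasp_force: 1.1
px [329.95 140.7 ] q [-0.002 -0.037] knob off [-0.3 -7. ] tcp off [ -0.7 -34.3] F [-0.1 -2.3] t 5.75
```

```bash
python3 -m jog '[{"x":0,"y":-0.5,"z":0,"spin":0,"grip":1},{"x":0,"y":-0.5,"z":0,"spin":0,"grip":1},{"x":0,"y":-0.5,"z":0,"spin":0,"grip":1},{"x":0,"y":-0.5,"z":0,"spin":0,"grip":1},{"x":0,"y":-0.5,"z":0,"spin":0,"grip":1},{"x":0,"y":-0.5,"z":0,"spin":0,"grip":1},{"x":0,"y":0,"z":0,"spin":0,"grip":1},{"x":0,"y":0,"z":0,"spin":0,"grip":1}]'
python3 -c "from h import *; look()"
```

```text
clock: 6.42
eef_pos: [557.0, -35.8, 221.9]
tcp_rot: [-3.141, 0.001, -0.1]
contact_force: [0.4, 0.6, 0.1]
opening: 0.004
grasp_force: 0.0
px [329.45 148.7 ] q [-0.     0.139] knob off [-0.1 26.4] tcp off [-1.1 -3.6] F [-1.1  0.7] t 6.4667
```

```bash
python3 -m jog '[{"x":0,"y":-0.3,"z":0,"spin":0,"grip":1},{"x":0,"y":-0.2,"z":0,"spin":0,"grip":1},{"x":0,"y":-0.1,"z":0,"spin":0,"grip":1},{"x":0,"y":0,"z":0,"spin":0,"grip":1}]'
python3 -c "from h import *; look()"
```

```text
clock: 6.8
eef_pos: [557.2, -31.4, 221.8]
tcp_rot: [3.14, 0.001, -0.1]
contact_force: [-0.5, -6.8, -2.9]
opening: 0.001
grasp_force: 3.5
px [329.45 149.7 ] q [-0.001  0.158] knob off [-0.2 30. ] tcp off [-1.1  0.9] F [ 0.8 -7.6] t 6.85
```

It's against the mop-side stop. I'll go round to the near side and push away.

```bash
python3 -m jog '[{"x":0,"y":1.2,"z":0,"spin":0,"grip":1},{"x":-1.5,"y":0,"z":0,"spin":0,"grip":1},{"x":-2,"y":0,"z":0,"spin":0,"grip":1},{"x":-1.1,"y":0,"z":0,"spin":0,"grip":1},{"x":0,"y":-1.5,"z":0,"spin":0,"grip":1},{"x":0,"y":-1.5,"z":0,"spin":0,"grip":1},{"x":0,"y":-1,"z":0,"spin":0,"grip":1},{"x":0.5,"y":0,"z":0,"spin":0,"grip":1},{"x":0.7,"y":0,"z":0,"spin":0,"grip":1},{"x":0.5,"y":0,"z":0,"spin":0,"grip":1},{"x":0.5,"y":0,"z":0,"spin":0,"grip":1},{"x":0.5,"y":0,"z":0,"spin":0,"grip":1},{"x":0.5,"y":0,"z":0,"spin":0,"grip":1},{"x":0,"y":0,"z":0,"spin":0,"grip":1},{"x":0,"y":0,"z":0,"spin":0,"grip":1}]'
python3 -c "from h import *; look()"
```

```text
clock: 8.1
eef_pos: [546.7, -1.7, 222.1]
tcp_rot: [3.141, 0.0, -0.1]
contact_force: [-3.0, -0.7, 3.0]
opening: -0.001
grasp_force: 1.5
px [324.7 149.7] q [0.061 0.16 ] knob off [11.6 30.3] tcp off [-14.6  29.4] F [-3.3 -0.7] t 8.15
```

It's in the far slot. About 35 mm remains to the stop.

```bash
python3 -m jog '[{"x":0.5,"y":0,"z":0,"spin":0,"grip":1},{"x":0.5,"y":0,"z":0,"spin":0,"grip":1},{"x":0.5,"y":0,"z":0,"spin":0,"grip":1},{"x":0.5,"y":0,"z":0,"spin":0,"grip":1},{"x":0.5,"y":0,"z":0,"spin":0,"grip":1},{"x":0.5,"y":0,"z":0,"spin":0,"grip":1},{"x":0.3,"y":0,"z":0,"spin":0,"grip":1},{"x":0,"y":0,"z":0,"spin":0,"grip":1},{"x":0,"y":0,"z":0,"spin":0,"grip":1}]'
python3 -c "from h import *; look()"
```

```text
clock: 8.9
eef_pos: [579.2, -4.7, 221.7]
tcp_rot: [3.142, 0.001, -0.1]
contact_force: [-4.1, -1.1, -3.4]
opening: -0.003
grasp_force: 2.1
px [312.2  150.45] q [0.228 0.16 ] knob off [42.9 29.5] tcp off [18.1 29.7] F [-4.5  0.1] t 8.95
```

Still sliding at about 4 N, so I'll push until the force rises at the stop.

```bash
python3 -m jog '[{"x":0.2,"y":0,"z":0,"spin":0,"grip":1},{"x":0.2,"y":0,"z":0,"spin":0,"grip":1},{"x":0,"y":0,"z":0,"spin":0,"grip":1},{"x":0,"y":0,"z":0,"spin":0,"grip":1}]'
python3 -c "from h import *; look()"
```

```text
clock: 9.28
eef_pos: [583.1, -5.0, 222.2]
tcp_rot: [-3.141, 0.001, -0.1]
contact_force: [-4.2, 0.3, -3.6]
opening: 0.004
grasp_force: 2.6
px [310.95 150.7 ] q [0.245 0.162] knob off [46.  29.6] tcp off [22.  29.7] F [-4.9 -0.9] t 9.3333
```

```bash
python3 -m jog '[{"x":0.15,"y":0,"z":0,"spin":0,"grip":1},{"x":0.15,"y":0,"z":0,"spin":0,"grip":1},{"x":0,"y":0,"z":0,"spin":0,"grip":1},{"x":0,"y":0,"z":0,"spin":0,"grip":1}]'
python3 -c "from h import *; look()"
```

```text
clock: 9.67
eef_pos: [585.1, -5.2, 221.8]
tcp_rot: [3.142, 0.003, -0.1]
contact_force: [-8.0, 0.9, -3.6]
opening: -0.004
grasp_force: 4.0
px [310.95 150.7 ] q [0.245 0.162] knob off [46.  29.6] tcp off [24.  29.6] F [-8.1 -0.2] t 9.7167
```

```bash
python3 -m jog '[{"x":0.2,"y":0,"z":0,"spin":0,"grip":1},{"x":0,"y":0,"z":0,"spin":0,"grip":1},{"x":0,"y":0,"z":0,"spin":0,"grip":1}]'
python3 -c "from h import *; look()"
```

```text
clock: 9.97
eef_pos: [586.4, -5.4, 221.5]
tcp_rot: [3.141, 0.004, -0.1]
contact_force: [-10.4, 1.2, -2.2]
opening: 0.002
grasp_force: 4.9
px [310.95 150.7 ] q [0.245 0.162] knob off [46.  29.6] tcp off [25.3 29.6] F [-10.1   0.1] t 10.0167
```

The force is climbing and the knob no longer moves, so the lever is on the stop. I'll back straight off and check.

```bash
python3 -m jog '[{"x":-0.5,"y":0,"z":0,"spin":0,"grip":1},{"x":-1,"y":0,"z":0,"spin":0,"grip":1},{"x":-2,"y":0,"z":0,"spin":0,"grip":1},{"x":-3,"y":0,"z":0,"spin":0,"grip":1},{"x":-3,"y":0,"z":0,"spin":0,"grip":1},{"x":-3,"y":0,"z":-2,"spin":0,"grip":1},{"x":-2,"y":0,"z":-3,"spin":0,"grip":1},{"x":0,"y":3,"z":-3,"spin":0,"grip":1},{"x":0,"y":3.5,"z":0,"spin":0,"grip":1},{"x":0,"y":3.5,"z":0,"spin":0,"grip":1},{"x":0,"y":3.5,"z":0,"spin":0,"grip":1},{"x":0,"y":3.5,"z":0,"spin":0,"grip":1},{"x":0,"y":3.5,"z":0,"spin":0,"grip":1},{"x":0,"y":3.5,"z":0,"spin":0,"grip":1},{"x":0,"y":3.5,"z":0,"spin":0,"grip":1},{"x":0,"y":3.5,"z":0,"spin":0,"grip":1},{"x":0,"y":0,"z":0,"spin":0,"grip":1},{"x":0,"y":0,"z":0,"spin":0,"grip":1}]'
python3 - <<'E'
from h import *
f=look();t=grab_frame("top")
u=lambda i:cv2.resize(i,None,fx=4,fy=4,interpolation=cv2.INTER_CUBIC)
cv2.imwrite("pics/d.png",cv2.convertScaleAbs(np.hstack([u(t["pixels"][140:280,310:410]),u(f["pixels"][110:250,260:360])]),alpha=1.6))
E
```

```text
clock: 11.52
eef_pos: [413.6, -300.9, 302.5]
tcp_rot: [3.14, -0.003, -0.103]
contact_force: [-0.1, -1.0, 0.5]
opening: 0.003
grasp_force: 0.0
px [310.45 150.45] q [0.252 0.155] knob off [47.4 28.4] tcp off [-118.2 -280. ] F [0.  0.2] t 11.5667
```

View pics/d.png

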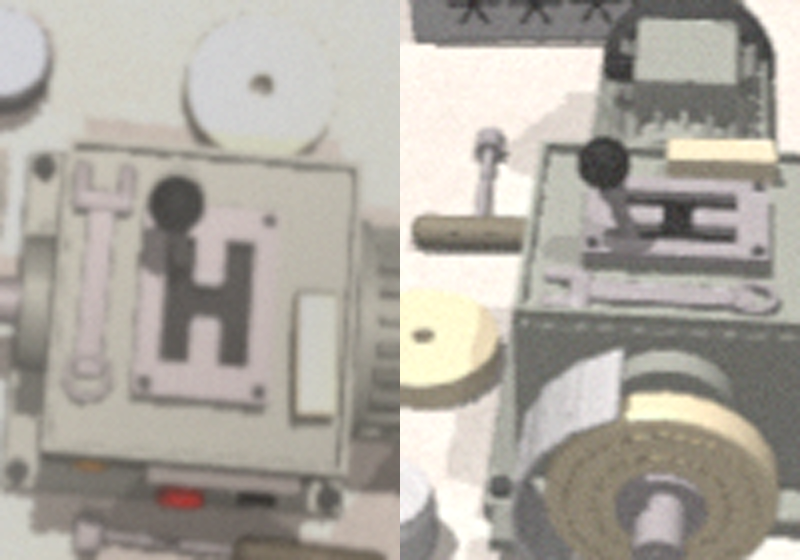

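The lever stands at the far end of the mop-side slot (shift about 0.25, select about 0.155). The knob is at (177,205) in the top half of the crop. The spanner and bar are where they were, and the arm is clear.

```bash
python3 -c "from rig import *; print(sign_off())"
```

```text
the job is handed in; nothing more can be done
None
```

The gear lever is fully home in the far slot on the mop side. It was only pushed and then let go. The spanner and compound bar lie where they were, the arm is clear, and the job was handed in at about 11.6 s.

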